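# Clear the short and reset the tripped siding breaker

### The job

The spanner lying across both rails of the short siding has shorted it and tripped its breaker, the one on the board whose handle stands upright between on and off. First take the spanner off and lay it flat on the bare deck, clear of the siding; then reset that breaker: push its handle fully off, past the springy off position and through the click until it meets its solid stop, and throw it fully on. The handle snaps at more than 10 N, so feel for the click and the stop instead of forcing it; leave the other two breakers as they are set and do not disturb the oiler, the tape roll and the cleaning block.

Things in the scene. Friction and masses are not known exactly. Their poses are not given: they have to be found in the camera images.
- panel: Plywood board 146 x 190 x 12 mm lying fixed on the deck with the three breakers on it in a row along its y; origin at the centre of its underside, x from the off ends to the on ends. A clear guard screen, 225 mm high, stands along the deck's front edge at world x = 0.385, from y = -0.21 to the left; keep the hand and wrist off it.
- breaker_a: The tripped breaker: grey moulded case 118 x 46 mm, 54 mm high, with a nose round the handle slot, its top 62 mm above the origin (centre of the underside). z up, x from the off end (ring mark) to the on end (bar mark). Handle pivot along y at x = 0, 54 mm above the origin. Without the click at the off stop its latch is not set and the handle blocks on the way to on, between 0 and +0.35 rad.
- breaker_b: A breaker of the same kind and axes, on; leave it. The three stand side by side, 58 mm apart, in any order.
- breaker_c: A breaker of the same kind and axes, switched off; leave it.
- handle_a (a joint): Angle of the tripped handle, rad: 0 upright, + to on. Starts at -0.06 to 0; +0.60 is fully on. A plunger snaps it to the side of upright it is pushed to. Off: it rests on the reset spring at -0.14 to -0.5, then needs about 0.22 N m for 0.06 to 0.1 rad more until it clicks (force dips), and the solid stop follows at -0.24 to -0.6. These differ per breaker, cannot be seen, only felt.
- handle_b (a joint): Angle of breaker_b's handle, rad: starts fully on at 0.6, must stay above 0.45.
- handle_c (a joint): Angle of breaker_c's handle, rad: starts fully off at -0.45, must stay below -0.3.
- handle_a_tip (a point): Tip of the tripped breaker's black handle, 60 mm from its pivot; the handle is 11 mm thick (x) and 18 mm wide (y). Pushed off with a fingertip 36 mm above the pivot it clicks at about 6 N (higher up less, lower more). Throwing it on from off takes 3 to 7 N at the start; past upright it snaps over by itself. More than 10 N breaks it.
- siding: Short fixed piece of track, 180 mm long (its x) and 76 mm wide (its y), rails along x at y = -17 and +17 mm, rail tops 20 mm above the deck, a buffer stop 45 mm high at its +x end; origin at the centre of its underside.
- spanner: Steel combination spanner about 120 mm long, lying flat across both rails; origin at the middle of its underside, x along the shank to the open end, z up. Shank 11 mm wide (y) and 6 mm thick from x = -38 to +32 mm, ring end 21 mm across and 7 mm thick at x = -49 mm, open end 25 mm across. About 80 g.
- oiler: Needle oiler bottle, 33 mm across, 100 mm high, standing loose beside the board; origin at the centre of its underside.
- tape_roll: Roll of black tape, 53 mm across, 18 mm high, lying loose beside the board; origin at the centre of its underside.
- track_rubber: Grey-green track cleaning block, 28 x 60 x 17 mm, lying loose on the other side of the board; origin at the centre of its underside.

How it is judged:
On the way, in this order (a step that is already met when the one before it is completed fails the run):
1. the spanner lies on the deck, off the siding, at rest (height (world z) of spanner below 0.009 m and contact force between spanner and siding below 0.03 N and linear speed of spanner below 0.02 m/s), for 0.3 s.
2. the tripped handle is pushed to its off side (value of joint handle_a below -0.2 rad), for 0.05 s.
3. the handle stands at on (value of joint handle_a above 0.5 rad), for 0.3 s.
At the end, for the whole second after the job is handed in: The tripped breaker's handle stands fully on (above 0.5 rad of 0.6), and the spanner lies still and flat on the deck (origin below 9 mm) without touching the siding (all of step 1 and value of joint handle_a above 0.5 rad).
It fails at once if more than 10 N on the tripped breaker or its handle (contact force between any of the fingers, the arm and breaker_a above 10 N).
It fails at once if a neighbouring breaker switched (value of joint handle_b below 0.45 rad or value of joint handle_c above -0.3 rad).
It fails at once if the oiler, the tape roll or the cleaning block moved more than 20 mm (distance of any of oiler, tape_roll, track_rubber from where it was at the start of the episode above 0.02 m).
It also fails if it takes over 66 s, if anything falls off the work surface, if the arm or the gripper's body presses on something with over 40 N, if the wrist force passes 120 N, or if a joint passes its speed limit or range.

### The arm

A 6-joint arm with a two-finger parallel gripper is mounted at the origin on a cart in front of the work surface, level with it; the furniture and walls round the work are solid. World frame = base frame: x ahead of the robot, y to its left, z up, the work surface at z = 0. Lengths are in m, angles in rad, forces in N, time in s.
With the tool pointing down it reaches from about 0.325 to 0.9 m from the base axis. Payload 3.5 kg.
Tool frame: the origin (TCP) lies at the very end of the fingers, on their centre line; the grasp point (between the pads) lies 19 mm behind it; z points along the fingers, y is the line along which they close (so a half turn about z gives the same grasp; the last joint's range is limited). The gripper opens to 85 mm and grips with 20 to 120 N. Pads are 22 mm wide; open, the fingers measure 114 mm over their backs; the gripper's body (76 mm by 85 mm) begins 54 mm behind the grasp point. The pads swing forward as they close: fully open they stand 13 mm farther back than shut.
Start: joints at [-1.341, 0.276, -0.026, 1.268, 0, 1.467], TCP at [0.204, -0.591, 0.231] pointing down, gripper open.
Joint ranges: [-3.12, 3.12], [-0.85, 1.88], [-1.08, 1.24], [-1.95, 2.15], [-1.57, 1.53], [-3.14, 3.14]. Speed limits (rad/s): [2.57, 2.57, 3.14, 3.14, 3.14, 3.14].

### API

Orientations are given as a rotation vector (axis times angle).
In Python, from bench import arm gives the robot as it stands. The module is installed in compiled form; this text tells all that it offers.
- The arm moves only by the tool drive_tool, never from a script. Its argument "targets" is a list of rows, each an object with "slide": the shift along the tool's x, y, z in m, a list of three; "twist": the turn, a rotation vector about the tool's x, y, z in degrees, a list of three. In form: [{"slide": [dx, dy, dz], "twist": [wx, wy, wz]}, ...]. A call has 1 to 20 rows; each row shifts and turns the commanded pose from where the row before left it, along the tool's axes as they then stand; what a row does not reach is not made up. A row lasts 1/8 s, in which the tool goes at most 62.5 mm and 10.7 degrees, less where a joint would pass 70% of its speed; a pose out of reach is approached as far as the arm can. A call is refused whole if a number of a shift passes 0.0625 or a number of a turn 10.7, either way. A call with a gripper value outside its range is refused whole. "gripper" is the opening, from 0 (shut) to 1 (fully open), set as the call begins (left out, the last holds). The fingers move at their own pace and stop on an object; "newtons" is the grip in N (left out, the last holds). Time passes only in rows, so rows that do not move let the fingers close. It gives the time, the measured TCP pose, the force, the opening and the grip force at its end, in the units of the state.
- arm.read_state(): the state, without advancing time (a new reading comes with each control period).
- arm.grab_frame(name): name is "scene" or "top"; returns the picture (480x640x3 uint8, red, green, blue); there is no depth.
- arm.calibration(name): a dict with "fx", "fy", "cx", "cy" (pixels), "world_from_camera" (4x4, takes a point from camera to world coordinates). Camera axes: x right, y down, z forward; pixel columns grow to the right and rows downward; lengths in m; the calibration is good to about 2 mm. A picture is of the moment at which its call begins. calibration takes no time and is no camera call.
- arm.close_job(): hands the job in; it is judged then, once.
Trained networks look in the newest picture that a camera, given by its name, has taken for a name from the list of things; names that differ only in an ending like _2 or _b are one class to them, and where a whole thing is asked for, a point or a joint stands for the part that bears it (a point fixed in the world has none). Each returns a list of dicts, best first, with "p" (0 to 1); they miss things now and then, are a little off and sometimes report something else, mostly with a low value. They report only what shows in the picture. A call takes as long as a camera call.
- arm.regions_of(camera, thing): "pixels" (480x640 bool, what is visible of it) and "rect" ([left, top, right, bottom] in pixels, round what is visible of it).
- arm.mark_of(camera, thing): "centre" ([row, column] in pixels: a listed point, or the origin of a listed thing).
The state is a dict: "clock": time; "qpos": joint angles; "dq": joint speeds; "effort": joint torques, N m; "eef_pos": TCP position; "eef_rot": TCP orientation; "wrist_force": force on the tool from outside, world axes, zero at the start; "moment": the same for the moment, N m; "width": finger opening in m; "grasp_force": force on a finger pad.
Only numpy, scipy, OpenCV 4.12 (cv2) and the standard library are available. Lean on these libraries where they do the work, as an engineer would, in place of code of your own. Each camera call takes 0.05 s, during which the arm holds its last target. There are 200 camera calls.

## Working session

There is one attempt and no reset: what is moved stays moved. The work goes in short steps, Python scripts to look and compute and a tool call to move; the robot and the scene stay as the last step left them, time stands still between calls to the robot, and variables do not carry over. Pictures are saved under pics/ and viewed, at most 10 in all, crops included, and the job is handed in when it is done.

Besides the shell and the picture viewer there is one more tool, called after "Emit:" as name([rows], argument=value, ...), one row to a line, values as JSON. drive_tool: Moves the arm, as the interface text tells. Its arguments: {"type":"object","properties":{"targets":{"type":"array","items":{"type":"object","properties":{"slide":{"type":"array","items":{"type":"number"}},"twist":{"type":"array","items":{"type":"number"}}}}},"gripper":{"type":"number"},"newtons":{"type":"number"}},"required":["targets"]}

```bash
mkdir -p pics
cat > h.py <<'E'
import numpy as np, cv2
from bench import arm
from scipy.spatial.transform import Rotation as R
def ray(cam,rc):
    c=arm.calibration(cam);T=np.array(c["world_from_camera"])
    d=T[:3,:3]@np.array([(rc[1]-c["cx"])/c["fx"],(rc[0]-c["cy"])/c["fy"],1.]);return T[:3,3],d
def at_z(cam,rc,z):
    o,d=ray(cam,rc);return o+d*(z-o[2])/d[2]
def proj(cam,p):
    c=arm.calibration(cam);T=np.linalg.inv(np.array(c["world_from_camera"]));q=T[:3,:3]@np.array(p)+T[:3,3]
    return q[1]/q[2]*c["fy"]+c["cy"],q[0]/q[2]*c["fx"]+c["cx"]
def save(cam,name):
    im=arm.grab_frame(cam);cv2.imwrite(f"pics/{name}.png",im[:,:,::-1]);return im
E
python3 - <<'E'
from h import *
np.set_printoptions(precision=4,suppress=True)
for c in("scene","top"):
    save(c,c+"0")
    print(c,np.array(arm.calibration(c)["world_from_camera"]),arm.calibration(c)["fx"])
    for t,z in(("panel",0),("breaker_a",.012),("handle_a_tip",.125),("siding",0),("spanner",.02),("oiler",0),("tape_roll",0),("track_rubber",0)):
        for m in arm.mark_of(c,t)[:3]: print(t,round(m["p"],2),np.array(m["centre"]),at_z(c,m["centre"],z)[:2])
s=arm.read_state();print(s["eef_pos"],s["eef_rot"],s["width"],s["clock"],R.from_rotvec(s["eef_rot"]).as_matrix())
E
```

```text
scene [[-0.4205  0.6949 -0.5833  1.2484]
 [ 0.9071  0.3336 -0.2565  0.3144]
 [ 0.0163 -0.637  -0.7707  1.071 ]
 [ 0.      0.      0.      1.    ]] 606.3115315614597
breaker_a 0.95 [254.  249.8] [ 0.5495 -0.159 ]
breaker_a 0.74 [236.4 231.1] [ 0.5232 -0.2219]
breaker_a 0.64 [265.9 274.4] [ 0.5553 -0.0945]
handle_a_tip 0.46 [218. 249.] [ 0.5412 -0.1563]
siding 0.89 [328.1 454.8] [0.5297 0.3089]
spanner 0.63 [317.1 460. ] [0.5133 0.3111]
spanner 0.36 [327.4 451.6] [0.5443 0.3027]
oiler 0.52 [212.7 221.9] [ 0.4608 -0.2845]
oiler 0.27 [327.1 450. ] [0.5316 0.2992]
tape_roll 0.56 [226.6 201.5] [ 0.5189 -0.3048]
track_rubber 0.56 [292.5 292.9] [ 0.5936 -0.0306]
track_rubber 0.51 [329.1 454.4] [0.5323 0.3088]
top [[-0.0132 -0.9958  0.0901  0.4325]
 [-0.9999  0.0133  0.0002 -0.0135]
 [-0.0014 -0.09   -0.9959  1.2553]
 [ 0.      0.      0.      1.    ]] 504.6684152159439
panel 0.77 [246.2 372.8] [ 0.5374 -0.1606]
breaker_a 0.75 [245.4 370.8] [ 0.5385 -0.1543]
breaker_a 0.58 [242.  351.1] [ 0.5476 -0.1057]
breaker_a 0.55 [250.  394.2] [ 0.5263 -0.2118]
handle_a_tip 0.52 [240.1 378. ] [ 0.5406 -0.1579]
siding 0.56 [254.3 189.6] [0.5233 0.2966]
oiler 0.55 [275.1 420.7] [ 0.4639 -0.2777]
tape_roll 0.89 [252.8 428.1] [ 0.5191 -0.298 ]
tape_roll 0.69 [241.1 375.4] [ 0.5501 -0.1674]
track_rubber 0.78 [224.2 322.6] [ 0.5944 -0.0361]
[ 0.2042 -0.5907  0.2313] [ 3.0982  0.5204 -0.    ] 0.08531116091367529 0.9 [[ 0.9451  0.3267 -0.    ]
 [ 0.3267 -0.9451 -0.    ]
 [-0.      0.     -1.    ]]
```

Run:
```python
import cv2,numpy as np
a=cv2.imread("pics/top0.png");s=cv2.imread("pics/scene0.png")
t=cv2.resize(a[190:310,130:450],(800,300),interpolation=2)
u=cv2.resize(s[170:380,180:520],None,fx=800/340/1.0,fy=800/340,interpolation=2)
cv2.imwrite("pics/t1.png",np.vstack([t,cv2.resize(u,(486,300))[:, :].copy() if 0 else np.hstack([cv2.resize(u,(486,300)),np.zeros((300,314,3),np.uint8)])]))
cv2.imwrite("pics/sp.png",np.hstack([cv2.resize(a[215:295,145:225],(400,400),interpolation=2),cv2.resize(s[280:360,410:490],(400,400),interpolation=2)]))
```

```text
(no output)
```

View pics/scene0.png

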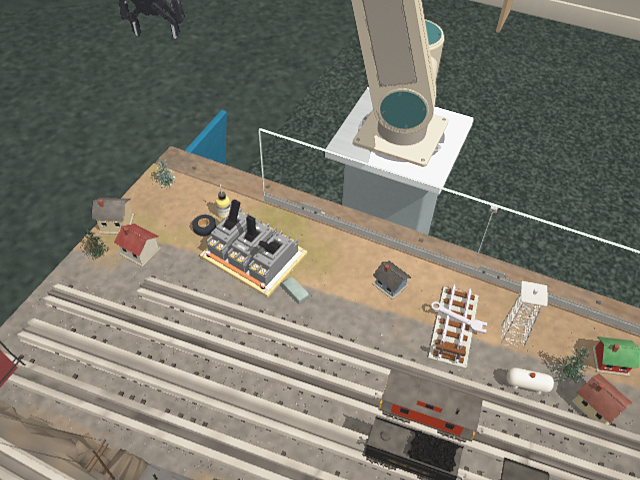

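View pics/t1.png

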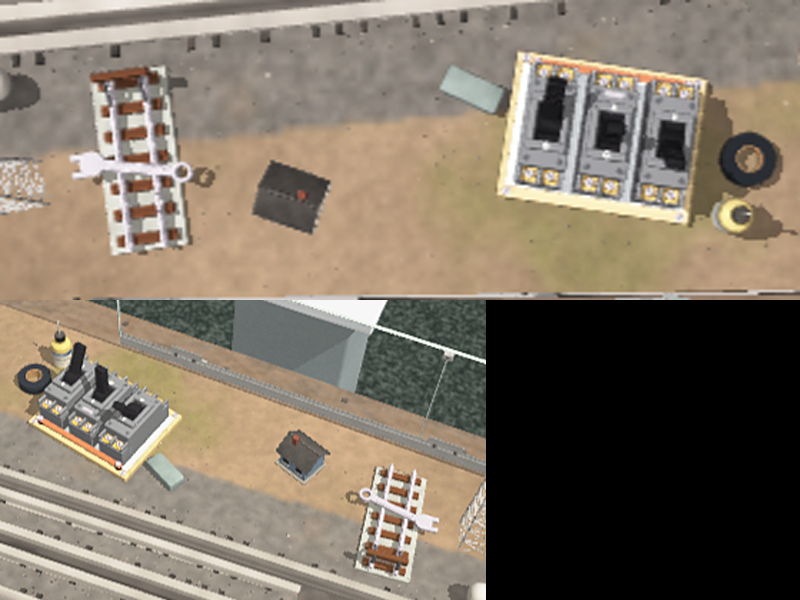

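View pics/sp.png

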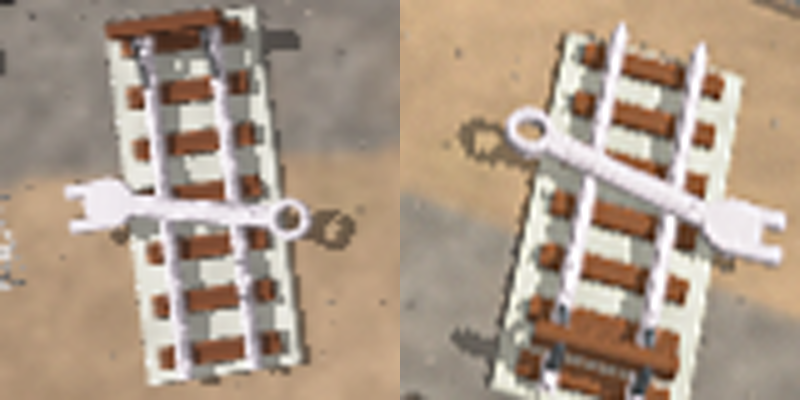

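Siding with the spanner is upper left (ring end near top-view pixel 203,259; open end near 161,256). The breakers stand in a row, the middle one upright (tripped), and the guard runs along the front edge. Next I fit the poses and check which end is "on".

```bash
cat >> h.py <<'E'
def tri(a,b):
    (o1,d1),(o2,d2)=ray("top",a),ray("scene",b);d1=d1/np.linalg.norm(d1);d2=d2/np.linalg.norm(d2)
    t=np.linalg.lstsq(np.c_[d1,-d2],o2-o1,rcond=None)[0];p,q=o1+t[0]*d1,o2+t[1]*d2;return (p+q)/2,np.linalg.norm(p-q)
E
python3 - <<'E'
from h import *
np.set_printoptions(precision=4,suppress=True)
f=lambda x,y:(190+y/2.5,130+x/2.5)
P=np.array([at_z("top",f(*q),.012) for q in((520,53),(707,80),(690,224),(498,195))])
c=P.mean(0);ex=P[0]+P[1]-P[2]-P[3];ey=P[0]-P[1]+P[3]-P[2]
print("panel",c,np.arctan2(ex[1],ex[0]),np.arctan2(-ey[0],ey[1]),np.linalg.norm(ex)/2,np.linalg.norm(ey)/2)
g=lambda x,y:(215+y/5,145+x/5);k=lambda x,y:(280+y/5,410+x/5)
for n,z,a,b in(("ring",.025,(290,218),(530,130)),("open",.024,(75,207),(775,237))):
    print(n,at_z("top",g(*a),z),at_z("scene",k(*b),z),tri(g(*a),k(*b)))
S=np.array([at_z("top",g(*q),.004) for q in((110,15),(255,8),(303,360),(150,383))])
print("siding",S.mean(0),S)
# overlays
yaw=np.arctan2(ex[1],ex[0])
for cam in("top","scene"):
    im=cv2.imread(f"pics/{cam}0.png");K=4
    r0,c0=((195,325) if cam=="top" else (185,190));im=cv2.resize(im[r0:r0+100,c0:c0+120],None,fx=K,fy=K,interpolation=2)
    raw=im.copy()
    def line(a,b,col):
        p=[tuple(int(round(v)) for v in ((proj(cam,w)[1]-c0+.5)*K,(proj(cam,w)[0]-r0+.5)*K)) for w in(a,b)];cv2.line(im,*p,col,1)
    Rz=R.from_euler("z",yaw).as_matrix()
    W=lambda x,y,z:np.array([c[0],c[1],0])+Rz@np.array([x,y,z])
    for y in(-.058,0,.058):
        q=[W(a,y+b,.066) for a,b in((.059,.023),(-.059,.023),(-.059,-.023),(.059,-.023))]
        for i in range(4): line(q[i],q[i-1],(0,255,0))
        for an,col in((-.6,(255,0,0)),(-.45,(255,255,0)),(0,(255,255,255)),(.45,(0,255,255)),(.6,(0,0,255))):
            line(W(0,y,.066),W(.06*np.sin(an),y,.066+.06*np.cos(an)),col)
    cv2.imwrite(f"pics/ov_{cam}.png",np.hstack([raw,im])[:400,:] if 0 else np.hstack([cv2.resize(raw,(400,333)),cv2.resize(im,(400,333))]))
a,b=[cv2.imread(f"pics/ov_{q}.png")[:300] for q in("top","scene")]
cv2.imwrite("pics/ov.png",np.vstack([a,b]))
E
```

```text
panel [ 0.5393 -0.156   0.012 ] -0.15835325814364523 -0.16076180770472115 0.14347312955032024 0.18915030942779862
ring [0.5105 0.2576 0.025 ] [0.4406 0.4084 0.025 ] (array([0.497 , 0.3275, 0.0669]), np.float64(0.156372809648371))
open [0.5173 0.3631 0.024 ] [0.4482 0.5102 0.024 ] (array([0.5058, 0.4277, 0.0652]), np.float64(0.14917706067234685))
siding [0.5262 0.3049 0.004 ] [[0.6148 0.353  0.004 ]
 [0.6173 0.2805 0.004 ]
 [0.4414 0.2554 0.004 ]
 [0.4311 0.3309 0.004 ]]
```

View pics/ov.png

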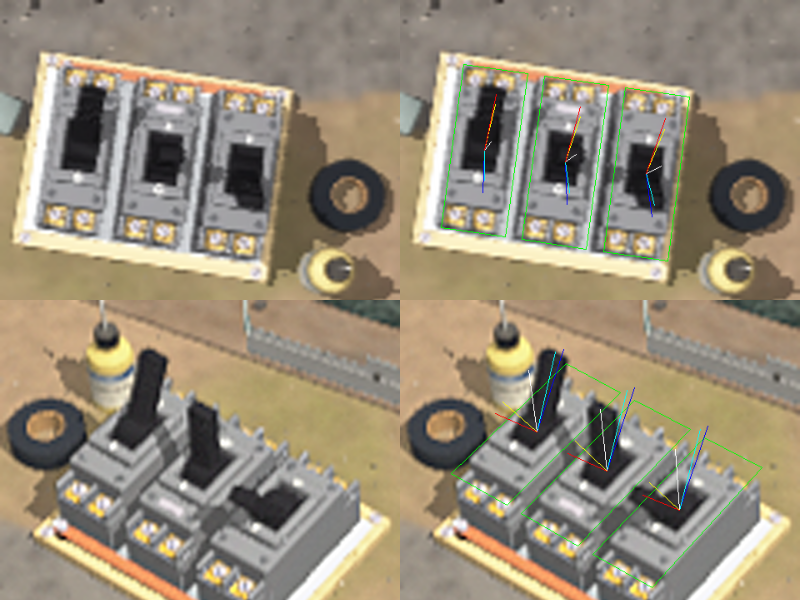

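```bash
cat >> h.py <<'E'
def plan(pos,ang,n,start=None):
    """ang: world heading (deg) of tool y, tool z straight down; prints one constant slide/twist row plus end error"""
    s=arm.read_state();p=np.array(s["eef_pos"]);M=R.from_rotvec(s["eef_rot"])
    if start is not None: p=np.array(start[0]);M=R.from_matrix(down(start[1]))
    T=R.from_matrix(down(ang));d=(np.array(pos)-p)/n;w=(M.inv()*T).as_rotvec(degrees=True)/n
    print("per-row twist",w.round(2))
    for i in range(n):
        print(i,(M.inv().apply(d)).round(4).tolist());M=M*R.from_rotvec(w,degrees=True)
def down(a):
    a=np.radians(a);y=np.array([np.cos(a),np.sin(a),0]);z=np.array([0,0,-1.]);return np.c_[np.cross(y,z),y,z]
E
python3 - <<'E'
from h import *
np.set_printoptions(precision=4,suppress=True)
g=lambda x,y:(215+y/5,145+x/5);k=lambda x,y:(280+y/5,410+x/5)
for n,z,a,b in(("ring",.025,(290,218),(130,130)),("open",.024,(75,207),(375,237))):
    print(n,at_z("top",g(*a),z),at_z("scene",k(*b),z),tri(g(*a),k(*b)))
s=arm.read_state();print(s["clock"])
plan([.40,-.40,.30],-70.9,7)
plan([.514,.308,.20],-3.7,16,([.40,-.40,.30],-70.9))
E
```

```text
ring [0.5105 0.2576 0.025 ] [0.512  0.2585 0.025 ] (array([0.5106, 0.2583, 0.0228]), np.float64(0.0003037518270449963))
open [0.5173 0.3631 0.024 ] [0.518  0.3637 0.024 ] (array([0.5174, 0.3636, 0.023 ]), np.float64(0.00036776362489634177))
0.9
per-row twist [ 0.  0. -0.]
0 [0.0353, -0.0166, -0.0098]
1 [0.0353, -0.0166, -0.0098]
2 [0.0353, -0.0166, -0.0098]
3 [0.0353, -0.0166, -0.0098]
4 [0.0353, -0.0166, -0.0098]
5 [0.0353, -0.0166, -0.0098]
6 [0.0353, -0.0166, -0.0098]
per-row twist [ 0.   0.  -4.2]
0 [0.0212, -0.0395, 0.0062]
1 [0.024, -0.0378, 0.0062]
2 [0.0268, -0.036, 0.0062]
3 [0.0293, -0.0339, 0.0062]
4 [0.0317, -0.0317, 0.0062]
5 [0.034, -0.0293, 0.0062]
6 [0.036, -0.0267, 0.0062]
7 [0.0379, -0.024, 0.0062]
8 [0.0395, -0.0211, 0.0062]
9 [0.041, -0.0182, 0.0062]
10 [0.0422, -0.0151, 0.0062]
11 [0.0432, -0.012, 0.0062]
12 [0.0439, -0.0088, 0.0062]
13 [0.0445, -0.0056, 0.0062]
14 [0.0448, -0.0023, 0.0062]
15 [0.0448, 0.001, 0.0062]
```

Emit:
drive_tool([
  {"slide":[0.0353,-0.0166,-0.0098]},
  {"slide":[0.0353,-0.0166,-0.0098]},
  {"slide":[0.0353,-0.0166,-0.0098]},
  {"slide":[0.0353,-0.0166,-0.0098]},
  {"slide":[0.0353,-0.0166,-0.0098]},
  {"slide":[0.0353,-0.0166,-0.0098]},
  {"slide":[0.0353,-0.0166,-0.0098]},
])

```text
$.targets[0]: bad value
```

Emit:
drive_tool([
  {"slide":[0.0212,-0.0395,0.0062],"twist":[0,0,-4.2]},
  {"slide":[0.024,-0.0378,0.0062],"twist":[0,0,-4.2]},
  {"slide":[0.0268,-0.036,0.0062],"twist":[0,0,-4.2]},
  {"slide":[0.0293,-0.0339,0.0062],"twist":[0,0,-4.2]},
  {"slide":[0.0317,-0.0317,0.0062],"twist":[0,0,-4.2]},
  {"slide":[0.034,-0.0293,0.0062],"twist":[0,0,-4.2]},
  {"slide":[0.036,-0.0267,0.0062],"twist":[0,0,-4.2]},
  {"slide":[0.0379,-0.024,0.0062],"twist":[0,0,-4.2]},
  {"slide":[0.0395,-0.0211,0.0062],"twist":[0,0,-4.2]},
  {"slide":[0.041,-0.0182,0.0062],"twist":[0,0,-4.2]},
  {"slide":[0.0422,-0.0151,0.0062],"twist":[0,0,-4.2]},
  {"slide":[0.0432,-0.012,0.0062],"twist":[0,0,-4.2]},
  {"slide":[0.0439,-0.0088,0.0062],"twist":[0,0,-4.2]},
  {"slide":[0.0445,-0.0056,0.0062],"twist":[0,0,-4.2]},
  {"slide":[0.0448,-0.0023,0.0062],"twist":[0,0,-4.2]},
  {"slide":[0.0448,0.001,0.0062],"twist":[0,0,-4.2]},
  {"slide":[0,0,0]},
])

```text
$.targets[16]: bad value
```

Emit:
drive_tool([
  {"slide":[0.0353,-0.0166,-0.0098],"twist":[0,0,0]},
  {"slide":[0.0353,-0.0166,-0.0098],"twist":[0,0,0]},
  {"slide":[0.0353,-0.0166,-0.0098],"twist":[0,0,0]},
  {"slide":[0.0353,-0.0166,-0.0098],"twist":[0,0,0]},
  {"slide":[0.0353,-0.0166,-0.0098],"twist":[0,0,0]},
  {"slide":[0.0353,-0.0166,-0.0098],"twist":[0,0,0]},
  {"slide":[0.0353,-0.0166,-0.0098],"twist":[0,0,0]},
])

```text
clock: 1.78
eef_pos: [0.4006, -0.3992, 0.3004]
eef_rot: [3.098, 0.52, 0.0]
wrist_force: [-0.9, -0.6, -0.1]
width: 0.0854
grasp_force: 0.0
```

Emit:
drive_tool([
  {"slide":[0.0212,-0.0395,0.0062],"twist":[0,0,-4.2]},
  {"slide":[0.024,-0.0378,0.0062],"twist":[0,0,-4.2]},
  {"slide":[0.0268,-0.036,0.0062],"twist":[0,0,-4.2]},
  {"slide":[0.0293,-0.0339,0.0062],"twist":[0,0,-4.2]},
  {"slide":[0.0317,-0.0317,0.0062],"twist":[0,0,-4.2]},
  {"slide":[0.034,-0.0293,0.0062],"twist":[0,0,-4.2]},
  {"slide":[0.036,-0.0267,0.0062],"twist":[0,0,-4.2]},
  {"slide":[0.0379,-0.024,0.0062],"twist":[0,0,-4.2]},
  {"slide":[0.0395,-0.0211,0.0062],"twist":[0,0,-4.2]},
  {"slide":[0.041,-0.0182,0.0062],"twist":[0,0,-4.2]},
  {"slide":[0.0422,-0.0151,0.0062],"twist":[0,0,-4.2]},
  {"slide":[0.0432,-0.012,0.0062],"twist":[0,0,-4.2]},
  {"slide":[0.0439,-0.0088,0.0062],"twist":[0,0,-4.2]},
  {"slide":[0.0445,-0.0056,0.0062],"twist":[0,0,-4.2]},
  {"slide":[0.0448,-0.0023,0.0062],"twist":[0,0,-4.2]},
  {"slide":[0.0448,0.001,0.0062],"twist":[0,0,-4.2]},
  {"slide":[0,0,0],"twist":[0,0,0]},
])

```text
clock: 3.9
eef_pos: [0.5142, 0.3104, 0.2]
eef_rot: [-2.288, -2.152, 0.0]
wrist_force: [0.6, -0.8, 0.3]
width: 0.0852
grasp_force: 0.0
```

Run:
```python
from h import *
s=arm.read_state();print(s["clock"],s["eef_pos"],R.from_rotvec(s["eef_rot"]).as_matrix().round(4).tolist(),s["qpos"])
plan([.5138,.3069,.05],-3.7,5)
for m in arm.mark_of("top","spanner")[:2]: print(m)
```

```text
3.9 [0.51422716 0.3103855  0.19997266] [[0.0615, 0.9981, -0.0004], [0.9981, -0.0615, 0.0003], [0.0002, -0.0004, -1.0]] [ 4.35272659e-01  2.51433620e-01 -1.26173430e-01  1.19343312e+00
  3.97724126e-04  2.06759775e+00]
per-row twist [-0.   -0.    0.03]
0 [-0.0007, -0.0, 0.03]
1 [-0.0007, -0.0, 0.03]
2 [-0.0007, -0.0, 0.03]
3 [-0.0007, -0.0, 0.03]
4 [-0.0007, -0.0, 0.03]
```

Emit:
drive_tool([
  {"slide":[-0.0007,0,0.03],"twist":[0,0,0]},
  {"slide":[-0.0007,0,0.03],"twist":[0,0,0]},
  {"slide":[-0.0007,0,0.03],"twist":[0,0,0]},
  {"slide":[-0.0007,0,0.03],"twist":[0,0,0]},
  {"slide":[-0.0007,0,0.03],"twist":[0,0,0]},
  {"slide":[0,0,0.02],"twist":[0,0,0]},
  {"slide":[0,0,0.0115],"twist":[0,0,0]},
  {"slide":[0,0,0],"twist":[0,0,0]},
])

```text
clock: 4.95
eef_pos: [0.5135, 0.3035, 0.0188]
eef_rot: [-2.293, -2.147, 0.002]
wrist_force: [-0.5, -0.4, 0.9]
width: 0.0855
grasp_force: 0.0
```

Emit:
drive_tool([
  {"slide":[0,0,0],"twist":[0,0,0]},
  {"slide":[0,0,0],"twist":[0,0,0]},
  {"slide":[0,0,0],"twist":[0,0,0]},
  {"slide":[0,0,0],"twist":[0,0,0]},
  {"slide":[0,0,0],"twist":[0,0,0]},
  {"slide":[0,0,0],"twist":[0,0,0]},
], gripper=0, newtons=40)

```text
clock: 5.7
eef_pos: [0.5143, 0.3046, 0.0197]
eef_rot: [2.292, 2.148, 0.001]
wrist_force: [0.1, -0.0, 4.3]
width: 0.0092
grasp_force: 41.2
```

Emit:
drive_tool([
  {"slide":[0,0,-0.01],"twist":[0,0,0]},
  {"slide":[0,0,-0.03],"twist":[0,0,0]},
  {"slide":[0,0,-0.03],"twist":[0,0,0]},
  {"slide":[0,0,-0.03],"twist":[0,0,0]},
  {"slide":[0,0,0],"twist":[0,0,0]},
])

```text
clock: 6.32
eef_pos: [0.5162, 0.3054, 0.1222]
eef_rot: [2.291, 2.147, 0.009]
wrist_force: [0.4, -0.5, -0.9]
width: 0.009
grasp_force: 40.7
```

Run:
```python
from h import *
s=save("scene","s1")
cv2.imwrite("pics/s1c.png",cv2.resize(s[230:380,380:540,::-1],(640,600),interpolation=2))
plan([.50,.05,.12],-3.7,8)
```

```text
per-row twist [ 0.02 -0.01 -0.  ]
0 [-0.0319, 0.0002, -0.0]
1 [-0.0319, 0.0002, 0.0]
2 [-0.0319, 0.0002, 0.0]
3 [-0.0319, 0.0002, 0.0]
4 [-0.0319, 0.0002, 0.0]
5 [-0.0319, 0.0002, 0.0]
6 [-0.0319, 0.0002, 0.0]
7 [-0.0319, 0.0002, 0.0]
```

View pics/s1c.png

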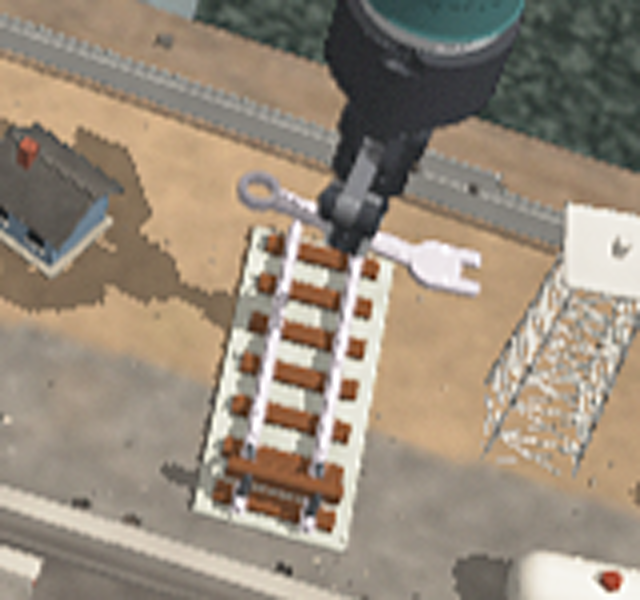

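The spanner is held level clear of the rails (centre at about pixel 470,292 of the scene image). I carry it past the house to bare deck.

Emit:
drive_tool([
  {"slide":[-0.032,0,0],"twist":[0,0,0]},
  {"slide":[-0.032,0,0],"twist":[0,0,0]},
  {"slide":[-0.032,0,0],"twist":[0,0,0]},
  {"slide":[-0.032,0,0],"twist":[0,0,0]},
  {"slide":[-0.032,0,0],"twist":[0,0,0]},
  {"slide":[-0.032,0,0],"twist":[0,0,0]},
  {"slide":[-0.032,0,0],"twist":[0,0,0]},
  {"slide":[-0.032,0,0],"twist":[0,0,0]},
  {"slide":[0,0,0.03],"twist":[0,0,0]},
  {"slide":[0,0,0.03],"twist":[0,0,0]},
  {"slide":[0,0,0.025],"twist":[0,0,0]},
  {"slide":[0,0,0.015],"twist":[0,0,0]},
  {"slide":[0,0,0.01],"twist":[0,0,0]},
  {"slide":[0,0,0.005],"twist":[0,0,0]},
  {"slide":[0,0,0],"twist":[0,0,0]},
])

```text
clock: 8.25
eef_pos: [0.4976, 0.049, 0.0043]
eef_rot: [2.292, 2.148, 0.0]
wrist_force: [0.3, -0.0, -1.7]
width: 0.0094
grasp_force: 40.7
```

Emit:
drive_tool([
  {"slide":[0,0,0.002],"twist":[0,0,0]},
  {"slide":[0,0,0.001],"twist":[0,0,0]},
  {"slide":[0,0,0],"twist":[0,0,0]},
])

```text
clock: 8.62
eef_pos: [0.4975, 0.049, 0.0014]
eef_rot: [2.292, 2.148, 0.0]
wrist_force: [-0.3, -0.7, -0.2]
width: 0.0093
grasp_force: 40.7
```

Emit:
drive_tool([
  {"slide":[0,0,0],"twist":[0,0,0]},
  {"slide":[0,0,0],"twist":[0,0,0]},
  {"slide":[0,0,0],"twist":[0,0,0]},
  {"slide":[0,0,0],"twist":[0,0,0]},
  {"slide":[0,0,-0.03],"twist":[0,0,0]},
  {"slide":[0,0,-0.04],"twist":[0,0,0]},
  {"slide":[0,0,-0.04],"twist":[0,0,0]},
  {"slide":[0,0,-0.04],"twist":[0,0,0]},
  {"slide":[0,0,-0.04],"twist":[0,0,0]},
  {"slide":[0,0,0],"twist":[0,0,0]},
], gripper=0.5)

```text
clock: 9.88
eef_pos: [0.5004, 0.0489, 0.1951]
eef_rot: [2.288, 2.144, 0.009]
wrist_force: [0.9, -0.1, -0.3]
width: 0.0423
grasp_force: 0.0
```

Run:
```python
from h import *
np.set_printoptions(precision=4,suppress=True)
save("scene","s2");save("top","t2")
for c in("scene","top"):
    for t,z in(("spanner",0),("handle_a_tip",.126),("breaker_a",.012),("panel",0)):
        for m in arm.mark_of(c,t)[:3]: print(c,t,round(m["p"],2),at_z(c,m["centre"],z)[:2])
a=cv2.imread("pics/s2.png")[170:350,180:420];b=cv2.imread("pics/t2.png")[190:310,290:450]
cv2.imwrite("pics/v2.png",np.hstack([cv2.resize(a,(400,300),interpolation=2),cv2.resize(b,(400,300),interpolation=2)]))
```

```text
scene spanner 0.71 [0.4965 0.0499]
scene handle_a_tip 0.73 [ 0.5444 -0.1547]
scene breaker_a 0.94 [ 0.5603 -0.0949]
scene breaker_a 0.7 [ 0.5406 -0.1581]
scene breaker_a 0.69 [ 0.5311 -0.2137]
scene panel 0.5 [0.4923 0.0555]
top handle_a_tip 0.65 [ 0.5389 -0.0928]
top handle_a_tip 0.5 [ 0.546  -0.1492]
top breaker_a 0.96 [ 0.5445 -0.096 ]
top breaker_a 0.94 [ 0.5271 -0.2088]
top breaker_a 0.76 [ 0.5384 -0.1599]
top panel 0.7 [ 0.5418 -0.1569]
```

View pics/v2.png

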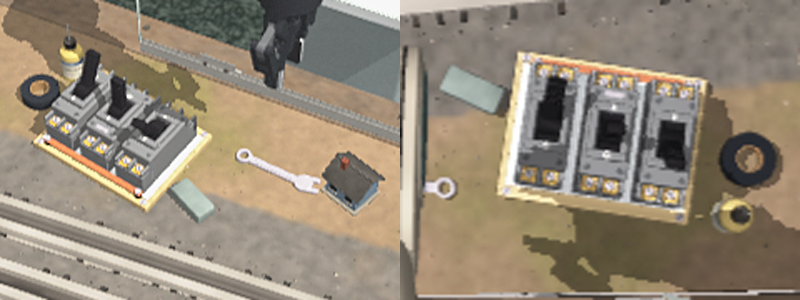

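The spanner lies flat on bare deck between the house and the board (scene pixels about 325–370, 262–285). Next: shut the fingers, turn them, and go to the on side of the middle handle.

Run:
```python
from h import *
plan([.5854,-.1626,.20],80.9,12)
```

```text
per-row twist [-0.01 -0.01 -7.05]
0 [-0.0171, 0.0085, -0.0008]
1 [-0.018, 0.0063, -0.0008]
2 [-0.0187, 0.0041, -0.0008]
3 [-0.019, 0.0018, -0.0008]
4 [-0.0191, -0.0006, -0.0008]
5 [-0.0189, -0.0029, -0.0008]
6 [-0.0184, -0.0052, -0.0008]
7 [-0.0176, -0.0074, -0.0008]
8 [-0.0166, -0.0096, -0.0008]
9 [-0.0153, -0.0115, -0.0008]
10 [-0.0137, -0.0133, -0.0008]
11 [-0.012, -0.0149, -0.0008]
```

Emit:
drive_tool([
  {"slide":[-0.0171,0.0085,-0.0008],"twist":[0,0,-7.05]},
  {"slide":[-0.018,0.0063,-0.0008],"twist":[0,0,-7.05]},
  {"slide":[-0.0187,0.0041,-0.0008],"twist":[0,0,-7.05]},
  {"slide":[-0.019,0.0018,-0.0008],"twist":[0,0,-7.05]},
  {"slide":[-0.0191,-0.0006,-0.0008],"twist":[0,0,-7.05]},
  {"slide":[-0.0189,-0.0029,-0.0008],"twist":[0,0,-7.05]},
  {"slide":[-0.0184,-0.0052,-0.0008],"twist":[0,0,-7.05]},
  {"slide":[-0.0176,-0.0074,-0.0008],"twist":[0,0,-7.05]},
  {"slide":[-0.0166,-0.0096,-0.0008],"twist":[0,0,-7.05]},
  {"slide":[-0.0153,-0.0115,-0.0008],"twist":[0,0,-7.05]},
  {"slide":[-0.0137,-0.0133,-0.0008],"twist":[0,0,-7.05]},
  {"slide":[-0.012,-0.0149,-0.0008],"twist":[0,0,-7.05]},
  {"slide":[0,0,0],"twist":[0,0,0]},
  {"slide":[0,0,0],"twist":[0,0,0]},
], gripper=0, newtons=20)

```text
clock: 12.12
eef_pos: [0.5855, -0.162, 0.2004]
eef_rot: [-0.253, -3.13, -0.001]
wrist_force: [-0.7, -0.2, -0.1]
width: 0.0001
grasp_force: 0.0
```

```bash
cat >> h.py <<'E'
C=np.array([.541,-.1555]);EX=np.array([np.cos(-.159),np.sin(-.159)]);EY=np.array([-EX[1],EX[0]])
def rel():
    s=arm.read_state();p=np.array(s["eef_pos"]);f=np.array(s["wrist_force"]);M=R.from_rotvec(s["eef_rot"]).as_matrix()
    d=p[:2]-C;print("t",round(s["clock"],2),"panel xy mm",(1e3*d@EX).round(2),(1e3*d@EY).round(2),"z",(1e3*p[2]).round(1),"F",(f[:2]@EX).round(2),(f[:2]@EY).round(2),f[2].round(2),"toolx.EX",(M[:2,0]@EX).round(3),"toolz",M[:,2].round(4),"w",s["width"])
E
python3 -c "from h import *;rel()"
```

```text
t 12.12 panel xy mm 44.94 0.58 z 200.4 F -0.62 -0.28 -0.12 toolx.EX -1.0 toolz [-1.e-03  8.e-04 -1.e+00] w 6.914980766491955e-05
```

Emit:
drive_tool([
  {"slide":[0,0,0.03],"twist":[0,0,0]},
  {"slide":[0,0,0.03],"twist":[0,0,0]},
  {"slide":[0,0,0.025],"twist":[0,0,0]},
  {"slide":[0,0,0.0074],"twist":[0,0,0]},
  {"slide":[0,0,0],"twist":[0,0,0]},
  {"slide":[0.01,0,0],"twist":[0,0,0]},
  {"slide":[0.01,0,0],"twist":[0,0,0]},
  {"slide":[0,0,0],"twist":[0,0,0]},
  {"slide":[0,0,0],"twist":[0,0,0]},
])

```text
clock: 13.25
eef_pos: [0.5664, -0.1596, 0.1089]
eef_rot: [0.25, 3.131, -0.0]
wrist_force: [0.8, -0.7, 0.6]
width: -0.0001
grasp_force: 0.0
```

```bash
python3 -c "from h import *;rel()"
```

```text
t 13.25 panel xy mm 25.72 -0.03 z 108.9 F 0.94 -0.54 0.59 toolx.EX -1.0 toolz [ 1.e-03 -3.e-04 -1.e+00] w -0.0001283480379713995
```

Emit:
drive_tool([
  {"slide":[0.001,0,0],"twist":[0,0,0]},
  {"slide":[0.001,0,0],"twist":[0,0,0]},
  {"slide":[0.001,0,0],"twist":[0,0,0]},
  {"slide":[0.001,0,0],"twist":[0,0,0]},
  {"slide":[0.001,0,0],"twist":[0,0,0]},
  {"slide":[0.001,0,0],"twist":[0,0,0]},
  {"slide":[0.001,0,0],"twist":[0,0,0]},
])

```text
clock: 14.12
eef_pos: [0.5592, -0.1583, 0.1084]
eef_rot: [-0.25, -3.132, -0.0]
wrist_force: [1.2, 0.6, -0.3]
width: 0.0002
grasp_force: 0.0
```

Emit:
drive_tool([
  {"slide":[0.001,0,0],"twist":[0,0,0]},
  {"slide":[0.001,0,0],"twist":[0,0,0]},
  {"slide":[0,0,0],"twist":[0,0,0]},
])

```text
clock: 14.5
eef_pos: [0.5572, -0.158, 0.1084]
eef_rot: [-0.25, -3.132, -0.0]
wrist_force: [0.1, 0.3, -0.2]
width: -0.0
grasp_force: 0.0
```

Emit:
drive_tool([
  {"slide":[0.001,0,0],"twist":[0,0,0]},
  {"slide":[0.001,0,0],"twist":[0,0,0]},
  {"slide":[0,0,0],"twist":[0,0,0]},
])

```text
clock: 14.88
eef_pos: [0.5554, -0.1577, 0.1085]
eef_rot: [0.25, 3.131, -0.0]
wrist_force: [-0.3, -0.7, -0.5]
width: 0.0003
grasp_force: 0.1
```

Emit:
drive_tool([
  {"slide":[0.001,0,0],"twist":[0,0,0]},
  {"slide":[0,0,0],"twist":[0,0,0]},
  {"slide":[0,0,0],"twist":[0,0,0]},
])

```text
clock: 15.25
eef_pos: [0.5544, -0.1575, 0.1085]
eef_rot: [0.25, 3.132, 0.0]
wrist_force: [0.9, 0.0, 0.2]
width: 0.0003
grasp_force: 0.2
```

Emit:
drive_tool([
  {"slide":[0.001,0,0],"twist":[0,0,0]},
  {"slide":[0,0,0],"twist":[0,0,0]},
  {"slide":[0,0,0],"twist":[0,0,0]},
])

```text
clock: 15.62
eef_pos: [0.5533, -0.1573, 0.1084]
eef_rot: [-0.25, -3.131, -0.0]
wrist_force: [0.2, -0.5, 0.5]
width: 0.0004
grasp_force: 0.2
```

Run:
```python
from h import *
rel()
s=save("scene","s3");rel()
cv2.imwrite("pics/s3c.png",cv2.resize(s[180:300,190:310,::-1],(600,600),interpolation=2))
```

```text
t 15.62 panel xy mm 12.41 0.12 z 108.4 F 0.26 -0.44 0.55 toolx.EX -1.0 toolz [-1.e-04  1.e-04 -1.e+00] w 0.00043539640298446156
t 15.68 panel xy mm 12.43 0.09 z 108.4 F 0.48 -0.02 -0.35 toolx.EX -1.0 toolz [-1.e-04 -0.e+00 -1.e+00] w -1.1140990913979987e-05
```

View pics/s3c.png

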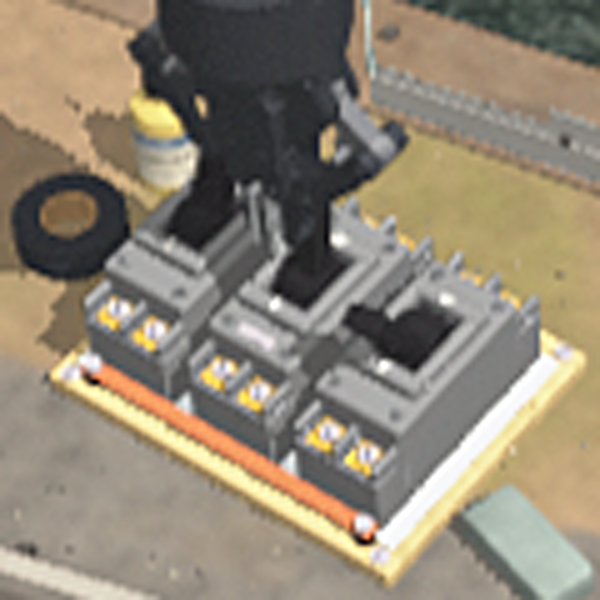

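The handle is leaning to the off side behind the fingers (its base near crop pixel 310,270), with no force yet, so I keep feeling forward.

Emit:
drive_tool([
  {"slide":[0.001,0,0],"twist":[0,0,0]},
  {"slide":[0,0,0],"twist":[0,0,0]},
])

```text
clock: 15.92
eef_pos: [0.5522, -0.1572, 0.1084]
eef_rot: [-0.25, -3.131, -0.0]
wrist_force: [0.1, -0.0, 0.0]
width: 0.0003
grasp_force: 0.1
```

Emit:
drive_tool([
  {"slide":[0.001,0,0],"twist":[0,0,0]},
  {"slide":[0,0,0],"twist":[0,0,0]},
  {"slide":[0,0,0],"twist":[0,0,0]},
])

```text
clock: 16.3
eef_pos: [0.5512, -0.157, 0.1083]
eef_rot: [-0.25, -3.131, -0.0]
wrist_force: [-0.3, 0.1, -0.1]
width: -0.0
grasp_force: 0.0
```

Emit:
drive_tool([
  {"slide":[0.001,0,0],"twist":[0,0,0]},
  {"slide":[0,0,0],"twist":[0,0,0]},
])

```text
clock: 16.55
eef_pos: [0.5502, -0.1569, 0.1084]
eef_rot: [-0.25, -3.131, -0.0]
wrist_force: [-0.2, -0.2, -0.4]
width: 0.0001
grasp_force: 0.0
```

Emit:
drive_tool([
  {"slide":[0.001,0,0],"twist":[0,0,0]},
  {"slide":[0,0,0],"twist":[0,0,0]},
])

```text
clock: 16.8
eef_pos: [0.5493, -0.1567, 0.1084]
eef_rot: [-0.25, -3.131, -0.0]
wrist_force: [-0.1, 0.9, -0.7]
width: -0.0001
grasp_force: 0.0
```

Emit:
drive_tool([
  {"slide":[0.001,0,0],"twist":[0,0,0]},
  {"slide":[0,0,0],"twist":[0,0,0]},
])

```text
clock: 17.05
eef_pos: [0.5483, -0.1565, 0.1084]
eef_rot: [-0.25, -3.131, -0.0]
wrist_force: [0.1, -0.1, 0.3]
width: 0.0001
grasp_force: 0.0
```

Emit:
drive_tool([
  {"slide":[0.001,0,0],"twist":[0,0,0]},
  {"slide":[0,0,0],"twist":[0,0,0]},
])

```text
clock: 17.3
eef_pos: [0.5473, -0.1564, 0.1084]
eef_rot: [-0.25, -3.131, -0.0]
wrist_force: [0.3, -0.5, -0.1]
width: 0.0
grasp_force: 0.0
```

Emit:
drive_tool([
  {"slide":[0.001,0,0],"twist":[0,0,0]},
  {"slide":[0,0,0],"twist":[0,0,0]},
])

```text
clock: 17.55
eef_pos: [0.5463, -0.1562, 0.1084]
eef_rot: [-0.25, -3.132, 0.0]
wrist_force: [0.2, 0.4, -0.6]
width: -0.0005
grasp_force: 0.0
```

Emit:
drive_tool([
  {"slide":[0.001,0,0],"twist":[0,0,0]},
  {"slide":[0,0,0],"twist":[0,0,0]},
])

```text
clock: 17.8
eef_pos: [0.5454, -0.1561, 0.1084]
eef_rot: [-0.25, -3.132, -0.0]
wrist_force: [-0.2, -0.0, -1.0]
width: 0.0003
grasp_force: 0.0
```

Emit:
drive_tool([
  {"slide":[0.001,0,0],"twist":[0,0,0]},
  {"slide":[0,0,0],"twist":[0,0,0]},
])

```text
clock: 18.05
eef_pos: [0.5444, -0.1559, 0.1084]
eef_rot: [-0.25, -3.132, -0.0]
wrist_force: [0.3, -0.1, 1.3]
width: -0.0002
grasp_force: 0.0
```

Emit:
drive_tool([
  {"slide":[0.001,0,0],"twist":[0,0,0]},
  {"slide":[0,0,0],"twist":[0,0,0]},
])

```text
clock: 18.3
eef_pos: [0.5434, -0.1558, 0.1084]
eef_rot: [-0.25, -3.132, -0.0]
wrist_force: [0.0, -0.4, 0.5]
width: 0.0
grasp_force: 0.0
```

Emit:
drive_tool([
  {"slide":[0.001,0,0],"twist":[0,0,0]},
  {"slide":[0,0,0],"twist":[0,0,0]},
])

```text
clock: 18.55
eef_pos: [0.5424, -0.1556, 0.1084]
eef_rot: [-0.25, -3.132, -0.0]
wrist_force: [-0.4, 0.1, 0.7]
width: -0.0002
grasp_force: 0.0
```

Emit:
drive_tool([
  {"slide":[0.001,0,0],"twist":[0,0,0]},
  {"slide":[0,0,0],"twist":[0,0,0]},
])

```text
clock: 18.8
eef_pos: [0.5414, -0.1554, 0.1084]
eef_rot: [-0.25, -3.131, -0.0]
wrist_force: [0.1, -0.0, 0.4]
width: 0.0001
grasp_force: 0.0
```

Emit:
drive_tool([
  {"slide":[0.001,0,0],"twist":[0,0,0]},
  {"slide":[0,0,0],"twist":[0,0,0]},
])

```text
clock: 19.05
eef_pos: [0.5404, -0.1553, 0.1084]
eef_rot: [-0.25, -3.132, -0.0]
wrist_force: [-0.3, 0.6, 0.6]
width: -0.0002
grasp_force: 0.0
```

Emit:
drive_tool([
  {"slide":[0.001,0,0],"twist":[0,0,0]},
  {"slide":[0,0,0],"twist":[0,0,0]},
])

```text
clock: 19.3
eef_pos: [0.5394, -0.1551, 0.1084]
eef_rot: [-0.25, -3.131, -0.0]
wrist_force: [0.4, 0.5, -0.5]
width: 0.0001
grasp_force: 0.0
```

Emit:
drive_tool([
  {"slide":[0.001,0,0],"twist":[0,0,0]},
  {"slide":[0,0,0],"twist":[0,0,0]},
])

```text
clock: 19.55
eef_pos: [0.5385, -0.155, 0.1084]
eef_rot: [-0.25, -3.131, -0.0]
wrist_force: [1.2, -0.2, -0.3]
width: 0.0003
grasp_force: 0.0
```

Emit:
drive_tool([
  {"slide":[0.001,0,0],"twist":[0,0,0]},
  {"slide":[0,0,0],"twist":[0,0,0]},
])

```text
clock: 19.8
eef_pos: [0.5375, -0.1548, 0.1084]
eef_rot: [-0.25, -3.132, -0.0]
wrist_force: [0.5, 0.1, -0.8]
width: -0.0002
grasp_force: 0.0
```

Emit:
drive_tool([
  {"slide":[0.001,0,0],"twist":[0,0,0]},
  {"slide":[0,0,0],"twist":[0,0,0]},
])

```text
clock: 20.05
eef_pos: [0.5366, -0.1547, 0.1084]
eef_rot: [0.25, 3.132, -0.0]
wrist_force: [0.5, 0.2, -0.0]
width: -0.0
grasp_force: 0.0
```

Emit:
drive_tool([
  {"slide":[0.0006,0,0],"twist":[0,0,0]},
  {"slide":[0,0,0],"twist":[0,0,0]},
])

```text
clock: 20.3
eef_pos: [0.5362, -0.1546, 0.1085]
eef_rot: [0.25, 3.131, -0.0]
wrist_force: [0.5, 0.2, 0.3]
width: 0.0003
grasp_force: 0.3
```

Emit:
drive_tool([
  {"slide":[0.0006,0,0],"twist":[0,0,0]},
  {"slide":[0,0,0],"twist":[0,0,0]},
  {"slide":[0,0,0],"twist":[0,0,0]},
])

```text
clock: 20.68
eef_pos: [0.5358, -0.1546, 0.1086]
eef_rot: [0.25, 3.131, -0.0]
wrist_force: [1.7, -0.5, -0.3]
width: -0.0002
grasp_force: 0.7
```

Emit:
drive_tool([
  {"slide":[0.0006,0,0],"twist":[0,0,0]},
  {"slide":[0,0,0],"twist":[0,0,0]},
  {"slide":[0,0,0],"twist":[0,0,0]},
])

```text
clock: 21.05
eef_pos: [0.5353, -0.1545, 0.1086]
eef_rot: [0.25, 3.131, -0.0]
wrist_force: [3.0, -0.2, 0.5]
width: -0.0
grasp_force: 1.2
```

Run:
```python
from h import *
rel()
for c in("scene","top"):
    save(c,c+"4");rel()
```

```text
t 21.05 panel xy mm -5.81 0.06 z 108.6 F 3.0 0.26 0.45 toolx.EX -1.0 toolz [ 1.e-03 -2.e-04 -1.e+00] w -3.3454439480618755e-05
t 21.1 panel xy mm -5.85 0.06 z 108.6 F 2.83 -1.35 -0.36 toolx.EX -1.0 toolz [ 9.e-04 -2.e-04 -1.e+00] w -1.7014685121448645e-05
t 21.15 panel xy mm -5.88 0.05 z 108.6 F 3.7 1.39 -1.28 toolx.EX -1.0 toolz [ 8.e-04 -2.e-04 -1.e+00] w 0.00023600470519442117
```

Emit:
drive_tool([
  {"slide":[0.0005,0,0],"twist":[0,0,0]},
  {"slide":[0,0,0],"twist":[0,0,0]},
  {"slide":[0,0,0],"twist":[0,0,0]},
])

```text
clock: 21.52
eef_pos: [0.5348, -0.1545, 0.1086]
eef_rot: [0.25, 3.131, -0.0]
wrist_force: [4.5, 0.5, -0.3]
width: -0.0
grasp_force: 1.8
```

Emit:
drive_tool([
  {"slide":[0.0005,0,0],"twist":[0,0,0]},
  {"slide":[0,0,0],"twist":[0,0,0]},
  {"slide":[0,0,0],"twist":[0,0,0]},
])

```text
clock: 21.9
eef_pos: [0.5344, -0.1544, 0.1087]
eef_rot: [0.25, 3.13, -0.0]
wrist_force: [5.1, -0.3, -0.3]
width: -0.0
grasp_force: 2.0
```

Emit:
drive_tool([
  {"slide":[0.0004,0,0],"twist":[0,0,0]},
  {"slide":[0,0,0],"twist":[0,0,0]},
])

```text
clock: 22.15
eef_pos: [0.5342, -0.1544, 0.1087]
eef_rot: [0.25, 3.13, -0.0]
wrist_force: [5.6, -1.4, -0.8]
width: 0.0003
grasp_force: 2.1
```

Emit:
drive_tool([
  {"slide":[0.0004,0,0],"twist":[0,0,0]},
  {"slide":[0,0,0],"twist":[0,0,0]},
])

```text
clock: 22.4
eef_pos: [0.5339, -0.1543, 0.1088]
eef_rot: [0.25, 3.13, -0.0]
wrist_force: [6.1, -0.6, -0.7]
width: -0.0005
grasp_force: 2.2
```

Emit:
drive_tool([
  {"slide":[0.0004,0,0],"twist":[0,0,0]},
  {"slide":[0,0,0],"twist":[0,0,0]},
])

```text
clock: 22.65
eef_pos: [0.5337, -0.1543, 0.1088]
eef_rot: [0.25, 3.129, -0.0]
wrist_force: [5.9, -0.8, -0.9]
width: -0.0002
grasp_force: 2.3
```

Emit:
drive_tool([
  {"slide":[0.0004,0,0],"twist":[0,0,0]},
  {"slide":[0,0,0],"twist":[0,0,0]},
])

```text
clock: 22.9
eef_pos: [0.5334, -0.1543, 0.1089]
eef_rot: [0.25, 3.129, -0.001]
wrist_force: [5.7, -1.3, -0.9]
width: 0.0001
grasp_force: 2.2
```

Emit:
drive_tool([
  {"slide":[0.0004,0,0],"twist":[0,0,0]},
  {"slide":[0,0,0],"twist":[0,0,0]},
])

```text
clock: 23.15
eef_pos: [0.5329, -0.1542, 0.1089]
eef_rot: [0.25, 3.129, -0.001]
wrist_force: [5.0, -1.7, -1.1]
width: 0.0002
grasp_force: 2.2
```

Emit:
drive_tool([
  {"slide":[0.0004,0,0],"twist":[0,0,0]},
  {"slide":[0,0,0],"twist":[0,0,0]},
])

```text
clock: 23.4
eef_pos: [0.5323, -0.1541, 0.1088]
eef_rot: [0.25, 3.13, -0.001]
wrist_force: [4.6, -0.4, -0.4]
width: 0.0
grasp_force: 2.1
```

Emit:
drive_tool([
  {"slide":[0.0004,0,0],"twist":[0,0,0]},
  {"slide":[0,0,0],"twist":[0,0,0]},
])

```text
clock: 23.65
eef_pos: [0.5315, -0.154, 0.1087]
eef_rot: [0.25, 3.131, -0.001]
wrist_force: [4.5, -1.5, -0.1]
width: 0.0002
grasp_force: 1.8
```

Emit:
drive_tool([
  {"slide":[0.0004,0,0],"twist":[0,0,0]},
  {"slide":[0,0,0],"twist":[0,0,0]},
])

```text
clock: 23.9
eef_pos: [0.5301, -0.1537, 0.1083]
eef_rot: [-0.25, -3.13, 0.0]
wrist_force: [2.8, -0.3, -0.7]
width: 0.0
grasp_force: 1.2
```

Emit:
drive_tool([
  {"slide":[0.0004,0,0],"twist":[0,0,0]},
  {"slide":[0,0,0],"twist":[0,0,0]},
])

```text
clock: 24.15
eef_pos: [0.5293, -0.1535, 0.1081]
eef_rot: [-0.25, -3.13, -0.0]
wrist_force: [1.4, -0.8, 0.3]
width: 0.0003
grasp_force: 0.7
```

Emit:
drive_tool([
  {"slide":[0.0004,0,0],"twist":[0,0,0]},
  {"slide":[0,0,0],"twist":[0,0,0]},
])

```text
clock: 24.4
eef_pos: [0.5292, -0.1534, 0.1082]
eef_rot: [-0.25, -3.13, -0.0]
wrist_force: [0.9, -0.5, -0.2]
width: 0.0
grasp_force: 0.5
```

Emit:
drive_tool([
  {"slide":[0.0004,0,0],"twist":[0,0,0]},
  {"slide":[0,0,0],"twist":[0,0,0]},
])

```text
clock: 24.65
eef_pos: [0.5292, -0.1534, 0.1083]
eef_rot: [-0.25, -3.131, -0.0]
wrist_force: [1.5, -0.2, 0.7]
width: 0.0001
grasp_force: 0.5
```

Emit:
drive_tool([
  {"slide":[0.0004,0,0],"twist":[0,0,0]},
  {"slide":[0,0,0],"twist":[0,0,0]},
])

```text
clock: 24.9
eef_pos: [0.5291, -0.1534, 0.1084]
eef_rot: [0.25, 3.132, 0.0]
wrist_force: [0.2, 0.1, 0.0]
width: -0.0002
grasp_force: 0.6
```

Run:
```python
from h import *
s=save("scene","s5");rel()
cv2.imwrite("pics/s5c.png",cv2.resize(s[190:270,210:290,::-1],(600,600),interpolation=2))
```

```text
t 24.95 panel xy mm -12.12 0.2 z 108.4 F 2.35 -0.32 0.36 toolx.EX -1.0 toolz [-0.e+00  2.e-04 -1.e+00] w 0.00015158667185268454
```

View pics/s5c.png

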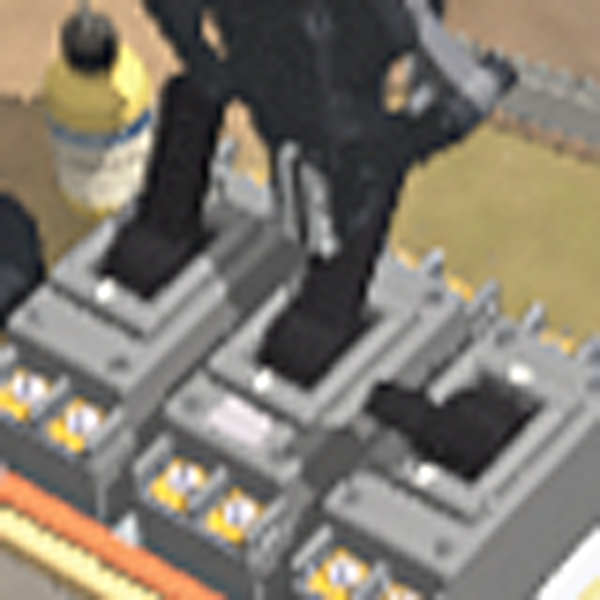

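The handle leans well to off with the fingertip on it. The force dipped and the TCP has now stopped advancing (the stop), so I confirm with small steps.

Emit:
drive_tool([
  {"slide":[0.0005,0,0],"twist":[0,0,0]},
  {"slide":[0,0,0],"twist":[0,0,0]},
  {"slide":[0,0,0],"twist":[0,0,0]},
])

```text
clock: 25.32
eef_pos: [0.5288, -0.1534, 0.1085]
eef_rot: [0.25, 3.131, 0.0]
wrist_force: [2.3, 0.4, 0.0]
width: 0.0
grasp_force: 1.0
```

Emit:
drive_tool([
  {"slide":[0.0005,0,0],"twist":[0,0,0]},
  {"slide":[0,0,0],"twist":[0,0,0]},
  {"slide":[0,0,0],"twist":[0,0,0]},
])

```text
clock: 25.7
eef_pos: [0.5285, -0.1534, 0.1086]
eef_rot: [0.25, 3.131, -0.0]
wrist_force: [3.3, -0.5, -0.1]
width: -0.0002
grasp_force: 1.3
```

Emit:
drive_tool([
  {"slide":[0.0005,0,0],"twist":[0,0,0]},
  {"slide":[0,0,0],"twist":[0,0,0]},
  {"slide":[0,0,0],"twist":[0,0,0]},
])

```text
clock: 26.08
eef_pos: [0.5281, -0.1534, 0.1086]
eef_rot: [0.25, 3.131, -0.0]
wrist_force: [4.7, -0.1, -1.2]
width: -0.0
grasp_force: 1.8
```

Emit:
drive_tool([
  {"slide":[0.0005,0,0],"twist":[0,0,0]},
  {"slide":[0,0,0],"twist":[0,0,0]},
  {"slide":[0,0,0],"twist":[0,0,0]},
])

```text
clock: 26.45
eef_pos: [0.5277, -0.1533, 0.1087]
eef_rot: [0.25, 3.13, -0.0]
wrist_force: [4.7, -1.2, 0.1]
width: -0.0001
grasp_force: 2.0
```

Emit:
drive_tool([
  {"slide":[0.0005,0,0],"twist":[0,0,0]},
  {"slide":[0,0,0],"twist":[0,0,0]},
  {"slide":[0,0,0],"twist":[0,0,0]},
])

```text
clock: 26.82
eef_pos: [0.5275, -0.1534, 0.1088]
eef_rot: [0.25, 3.13, -0.001]
wrist_force: [5.3, -0.6, 0.3]
width: 0.0002
grasp_force: 2.2
```

Emit:
drive_tool([
  {"slide":[0.0004,0,0],"twist":[0,0,0]},
  {"slide":[0,0,0],"twist":[0,0,0]},
  {"slide":[0,0,0],"twist":[0,0,0]},
])

```text
clock: 27.2
eef_pos: [0.5274, -0.1533, 0.1089]
eef_rot: [0.25, 3.129, -0.001]
wrist_force: [5.6, -1.3, -0.4]
width: 0.0001
grasp_force: 2.3
```

Emit:
drive_tool([
  {"slide":[0.0005,0,0],"twist":[0,0,0]},
  {"slide":[0,0,0],"twist":[0,0,0]},
  {"slide":[0,0,0],"twist":[0,0,0]},
])

```text
clock: 27.58
eef_pos: [0.5272, -0.1533, 0.109]
eef_rot: [0.25, 3.129, -0.001]
wrist_force: [6.5, -1.3, -1.0]
width: 0.0001
grasp_force: 2.5
```

Emit:
drive_tool([
  {"slide":[0.0004,0,0],"twist":[0,0,0]},
  {"slide":[0,0,0],"twist":[0,0,0]},
  {"slide":[0,0,0],"twist":[0,0,0]},
])

```text
clock: 27.95
eef_pos: [0.527, -0.1533, 0.1091]
eef_rot: [0.25, 3.128, -0.001]
wrist_force: [6.1, -1.9, -0.3]
width: -0.0001
grasp_force: 2.6
```

Emit:
drive_tool([
  {"slide":[0.0005,0,0],"twist":[0,0,0]},
  {"slide":[0,0,0],"twist":[0,0,0]},
  {"slide":[0,0,0],"twist":[0,0,0]},
])

```text
clock: 28.32
eef_pos: [0.5268, -0.1533, 0.1093]
eef_rot: [0.25, 3.128, -0.001]
wrist_force: [7.0, -0.4, -0.3]
width: -0.0003
grasp_force: 2.8
```

```bash
python3 -c "from h import *;rel()"
```

```text
t 28.32 panel xy mm -14.37 -0.11 z 109.3 F 6.93 0.69 -0.32 toolx.EX -1.0 toolz [ 4.e-03 -9.e-04 -1.e+00] w -0.0003418847696126164
```

Emit:
drive_tool([
  {"slide":[-0.003,0,0],"twist":[0,0,0]},
  {"slide":[-0.006,0,0],"twist":[0,0,0]},
  {"slide":[-0.006,0,0],"twist":[0,0,0]},
  {"slide":[0,0,-0.03],"twist":[0,0,0]},
  {"slide":[0,0,-0.03],"twist":[0,0,0]},
  {"slide":[0.02,0,0],"twist":[0,0,0]},
  {"slide":[0.025,0,0],"twist":[0,0,0]},
  {"slide":[0.02,0,0],"twist":[0,0,0]},
  {"slide":[0,0,0],"twist":[0,0,0]},
])

```text
clock: 29.45
eef_pos: [0.4735, -0.1442, 0.1676]
eef_rot: [-0.25, -3.129, -0.001]
wrist_force: [0.6, -0.2, 0.6]
width: 0.0001
grasp_force: 0.0
```

Run:
```python
from h import *
rel()
s=save("scene","s6")
cv2.imwrite("pics/s6c.png",cv2.resize(s[190:270,210:290,::-1],(600,600),interpolation=2))
```

```text
t 29.45 panel xy mm -68.42 0.51 z 167.6 F 0.63 -0.07 0.56 toolx.EX -1.0 toolz [-0.0029  0.0011 -1.    ] w 0.0001487096612270927
```

View pics/s6c.png

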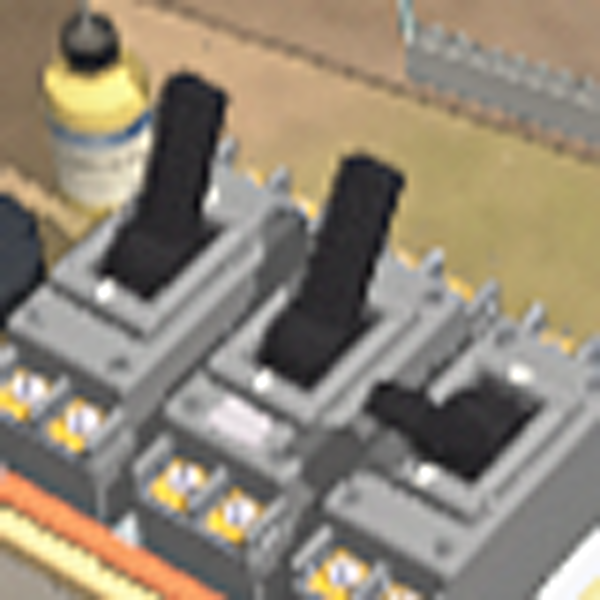

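The tripped handle now leans to off, at about the same angle as breaker_c (tip near crop pixel 370,165). I descend behind it and throw it on.

Emit:
drive_tool([
  {"slide":[0,0,0.025],"twist":[0,0,0]},
  {"slide":[0,0,0.025],"twist":[0,0,0]},
  {"slide":[0,0,0.02],"twist":[0,0,0]},
  {"slide":[0,0,0.006],"twist":[0,0,0]},
  {"slide":[0,0,0],"twist":[0,0,0]},
  {"slide":[-0.007,0,0],"twist":[0,0,0]},
  {"slide":[-0.005,0,0],"twist":[0,0,0]},
  {"slide":[-0.002,0,0],"twist":[0,0,0]},
  {"slide":[0,0,0],"twist":[0,0,0]},
])

```text
clock: 30.62
eef_pos: [0.4897, -0.1472, 0.0927]
eef_rot: [0.25, 3.131, -0.0]
wrist_force: [0.4, 0.6, 0.2]
width: -0.0
grasp_force: 0.0
```

Emit:
drive_tool([
  {"slide":[-0.001,0,0],"twist":[0,0,0]},
  {"slide":[-0.001,0,0],"twist":[0,0,0]},
  {"slide":[0,0,0],"twist":[0,0,0]},
])

```text
clock: 31.0
eef_pos: [0.4913, -0.1474, 0.0924]
eef_rot: [-0.25, -3.132, 0.0]
wrist_force: [0.2, 0.3, -0.7]
width: -0.0002
grasp_force: 0.0
```

Emit:
drive_tool([
  {"slide":[-0.001,0,0],"twist":[0,0,0]},
  {"slide":[-0.001,0,0],"twist":[0,0,0]},
  {"slide":[0,0,0],"twist":[0,0,0]},
])

```text
clock: 31.38
eef_pos: [0.4931, -0.1477, 0.0924]
eef_rot: [-0.25, -3.131, -0.0]
wrist_force: [-0.4, 0.2, 0.4]
width: -0.0003
grasp_force: 0.4
```

Emit:
drive_tool([
  {"slide":[-0.001,0,0],"twist":[0,0,0]},
  {"slide":[-0.001,0,0],"twist":[0,0,0]},
  {"slide":[0,0,0],"twist":[0,0,0]},
])

```text
clock: 31.75
eef_pos: [0.494, -0.1478, 0.0923]
eef_rot: [-0.25, -3.129, -0.0]
wrist_force: [-6.3, 0.5, 3.5]
width: -0.0001
grasp_force: 2.5
```

Emit:
drive_tool([
  {"slide":[0,0,-0.0005],"twist":[0,0,0]},
  {"slide":[0,0,-0.0005],"twist":[0,0,0]},
  {"slide":[0,0,0],"twist":[0,0,0]},
])

```text
clock: 32.12
eef_pos: [0.4953, -0.148, 0.0934]
eef_rot: [0.25, 3.131, 0.0]
wrist_force: [-2.3, 0.5, 2.7]
width: 0.0002
grasp_force: 1.6
```

```bash
python3 -c "
from h import *
rel()
arm.grab_frame('top');rel()"
```

```text
t 32.12 panel xy mm -46.32 0.16 z 93.4 F -2.38 0.13 2.71 toolx.EX -1.0 toolz [ 2.e-04  1.e-04 -1.e+00] w 0.00018755136339336812
t 32.17 panel xy mm -46.33 0.18 z 93.4 F -3.35 -0.5 1.73 toolx.EX -1.0 toolz [ 1.e-04  1.e-04 -1.e+00] w -0.0001085071816032593
```

Emit:
drive_tool([
  {"slide":[-0.0004,0,-0.0005],"twist":[0,0,0]},
  {"slide":[-0.0004,0,-0.0005],"twist":[0,0,0]},
  {"slide":[0,0,0],"twist":[0,0,0]},
])

```text
clock: 32.55
eef_pos: [0.4965, -0.1482, 0.0944]
eef_rot: [0.25, 3.131, 0.0]
wrist_force: [-0.7, 0.5, -0.1]
width: -0.0002
grasp_force: 0.7
```

Emit:
drive_tool([
  {"slide":[-0.0005,0,-0.0004],"twist":[0,0,0]},
  {"slide":[-0.0005,0,-0.0004],"twist":[0,0,0]},
  {"slide":[0,0,0],"twist":[0,0,0]},
])

```text
clock: 32.92
eef_pos: [0.4973, -0.1483, 0.0953]
eef_rot: [0.25, 3.131, -0.0]
wrist_force: [-1.2, -0.0, -0.8]
width: -0.0001
grasp_force: 0.5
```

Emit:
drive_tool([
  {"slide":[-0.0007,0,-0.0004],"twist":[0,0,0]},
  {"slide":[-0.0007,0,-0.0004],"twist":[0,0,0]},
  {"slide":[0,0,0],"twist":[0,0,0]},
])

```text
clock: 33.3
eef_pos: [0.4985, -0.1486, 0.0961]
eef_rot: [0.25, 3.131, -0.0]
wrist_force: [-1.3, 0.7, -0.4]
width: 0.0001
grasp_force: 0.6
```

Emit:
drive_tool([
  {"slide":[-0.0007,0,-0.0004],"twist":[0,0,0]},
  {"slide":[-0.0007,0,-0.0004],"twist":[0,0,0]},
  {"slide":[0,0,0],"twist":[0,0,0]},
])

```text
clock: 33.67
eef_pos: [0.4999, -0.1488, 0.0969]
eef_rot: [0.25, 3.131, -0.0]
wrist_force: [-1.6, 0.7, 0.2]
width: -0.0004
grasp_force: 0.6
```

Emit:
drive_tool([
  {"slide":[-0.001,0,-0.0005],"twist":[0,0,0]},
  {"slide":[-0.001,0,-0.0005],"twist":[0,0,0]},
  {"slide":[-0.001,0,-0.0005],"twist":[0,0,0]},
  {"slide":[0,0,0],"twist":[0,0,0]},
])

```text
clock: 34.17
eef_pos: [0.503, -0.1493, 0.0986]
eef_rot: [0.25, 3.131, -0.0]
wrist_force: [-1.5, 0.8, 1.0]
width: 0.0001
grasp_force: 0.8
```

Emit:
drive_tool([
  {"slide":[-0.001,0,-0.0004],"twist":[0,0,0]},
  {"slide":[-0.001,0,-0.0004],"twist":[0,0,0]},
  {"slide":[-0.001,0,-0.0004],"twist":[0,0,0]},
  {"slide":[0,0,0],"twist":[0,0,0]},
])

```text
clock: 34.67
eef_pos: [0.506, -0.1498, 0.0997]
eef_rot: [0.25, 3.131, -0.0]
wrist_force: [-1.5, 0.6, 0.4]
width: -0.0002
grasp_force: 0.8
```

Emit:
drive_tool([
  {"slide":[-0.0012,0,-0.0004],"twist":[0,0,0]},
  {"slide":[-0.0012,0,-0.0004],"twist":[0,0,0]},
  {"slide":[-0.0012,0,-0.0004],"twist":[0,0,0]},
  {"slide":[-0.0012,0,-0.0003],"twist":[0,0,0]},
  {"slide":[0,0,0],"twist":[0,0,0]},
])

```text
clock: 35.3
eef_pos: [0.5109, -0.1506, 0.1011]
eef_rot: [0.25, 3.131, -0.0]
wrist_force: [-1.4, -0.3, 0.9]
width: -0.0002
grasp_force: 0.4
```

Emit:
drive_tool([
  {"slide":[-0.0012,0,-0.0003],"twist":[0,0,0]},
  {"slide":[-0.0012,0,-0.0003],"twist":[0,0,0]},
  {"slide":[-0.0012,0,-0.0002],"twist":[0,0,0]},
  {"slide":[-0.0012,0,-0.0002],"twist":[0,0,0]},
  {"slide":[0,0,0],"twist":[0,0,0]},
])

```text
clock: 35.92
eef_pos: [0.5155, -0.1513, 0.1021]
eef_rot: [0.25, 3.131, -0.0]
wrist_force: [-0.1, 0.1, -0.3]
width: -0.0001
grasp_force: 0.2
```

Emit:
drive_tool([
  {"slide":[-0.0012,0,-0.0002],"twist":[0,0,0]},
  {"slide":[-0.0012,0,-0.0002],"twist":[0,0,0]},
  {"slide":[-0.0012,0,0],"twist":[0,0,0]},
  {"slide":[-0.0012,0,0],"twist":[0,0,0]},
  {"slide":[0,0,0],"twist":[0,0,0]},
])

```text
clock: 36.55
eef_pos: [0.5202, -0.152, 0.1024]
eef_rot: [0.25, 3.131, 0.0]
wrist_force: [-0.5, 0.1, 0.2]
width: -0.0
grasp_force: 0.1
```

Emit:
drive_tool([
  {"slide":[-0.001,0,0],"twist":[0,0,0]},
  {"slide":[-0.001,0,0],"twist":[0,0,0]},
  {"slide":[-0.001,0,0],"twist":[0,0,0]},
  {"slide":[0,0,0],"twist":[0,0,0]},
])

```text
clock: 37.05
eef_pos: [0.5231, -0.1525, 0.1024]
eef_rot: [0.25, 3.131, 0.0]
wrist_force: [-0.1, -0.1, -0.1]
width: -0.0003
grasp_force: 0.1
```

Emit:
drive_tool([
  {"slide":[-0.001,0,0],"twist":[0,0,0]},
  {"slide":[-0.001,0,0],"twist":[0,0,0]},
  {"slide":[-0.001,0,0],"twist":[0,0,0]},
  {"slide":[0,0,0],"twist":[0,0,0]},
])

```text
clock: 37.55
eef_pos: [0.5259, -0.1529, 0.1024]
eef_rot: [0.25, 3.132, 0.0]
wrist_force: [-1.0, 0.8, 0.2]
width: -0.0001
grasp_force: 0.2
```

Run:
```python
from h import *
rel()
s=save("scene","s7")
cv2.imwrite("pics/s7c.png",cv2.resize(s[190:270,210:290,::-1],(600,600),interpolation=2))
```

```text
t 37.55 panel xy mm -15.27 0.14 z 102.4 F -1.08 0.67 0.19 toolx.EX -1.0 toolz [ 1.e-04  0.e+00 -1.e+00] w -0.00010634619998009553
```

View pics/s7c.png

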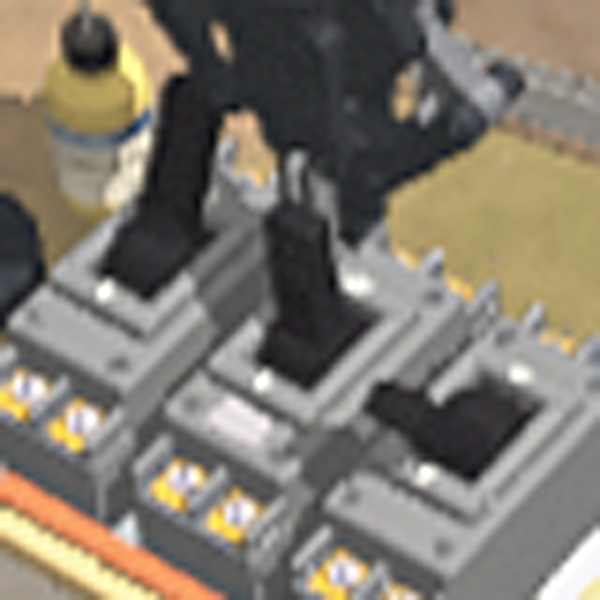

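The handle is now just about upright in front of the fingers (tip near crop pixel 300,215). A few more small steps.

Emit:
drive_tool([
  {"slide":[-0.001,0,0],"twist":[0,0,0]},
  {"slide":[-0.001,0,0],"twist":[0,0,0]},
  {"slide":[0,0,0],"twist":[0,0,0]},
])

```text
clock: 37.98
eef_pos: [0.5281, -0.1533, 0.1025]
eef_rot: [0.25, 3.131, 0.0]
wrist_force: [-0.8, -1.3, 0.0]
width: 0.0002
grasp_force: 0.1
```

Emit:
drive_tool([
  {"slide":[-0.001,0,0],"twist":[0,0,0]},
  {"slide":[-0.001,0,0],"twist":[0,0,0]},
  {"slide":[0,0,0],"twist":[0,0,0]},
])

```text
clock: 38.35
eef_pos: [0.53, -0.1536, 0.1024]
eef_rot: [0.25, 3.131, 0.0]
wrist_force: [-0.2, -0.0, -0.6]
width: 0.0001
grasp_force: 0.0
```

Emit:
drive_tool([
  {"slide":[-0.001,0,0],"twist":[0,0,0]},
  {"slide":[-0.001,0,0],"twist":[0,0,0]},
  {"slide":[0,0,0],"twist":[0,0,0]},
])

```text
clock: 38.72
eef_pos: [0.532, -0.154, 0.1024]
eef_rot: [0.25, 3.131, -0.0]
wrist_force: [0.6, -0.5, -0.3]
width: 0.0002
grasp_force: 0.0
```

Run:
```python
from h import *
rel()
s=save("scene","s8")
cv2.imwrite("pics/s8c.png",cv2.resize(s[190:270,210:290,::-1],(600,600),interpolation=2))
a=cv2.imread("pics/s7.png").astype(int);d=np.abs(a-s[:,:,::-1]).sum(2)[190:270,210:290]>60;print(d[25:55,30:55].sum())
for m in arm.mark_of("scene","handle_a_tip"): print(m)
print([proj("scene",[*(C+EX*.06*np.sin(t)),.066+.06*np.cos(t)]) for t in(0,.1,.2,.35,.6)])
```

```text
t 38.73 panel xy mm -9.13 0.1 z 102.4 F 0.64 -0.45 -0.32 toolx.EX -1.0 toolz [ 4.e-04 -1.e-04 -1.e+00] w 0.00024195274019041358
155
{'centre': [222.6, 245.5], 'p': 0.6}
{'centre': [272.4, 346.6], 'p': 0.55}
[(np.float64(217.75744634169317), np.float64(249.36319074973275)), (np.float64(219.62442933810692), np.float64(247.5842092677306)), (np.float64(221.67264232729127), np.float64(245.83676448717847)), (np.float64(225.03621449629608), np.float64(243.31792663936648)), (np.float64(231.20821948286803), np.float64(239.549943366224))]
```

Emit:
drive_tool([
  {"slide":[-0.001,0,0],"twist":[0,0,0]},
  {"slide":[-0.0005,0,0],"twist":[0,0,0]},
  {"slide":[0,0,0],"twist":[0,0,0]},
])

```text
clock: 39.2
eef_pos: [0.5333, -0.1542, 0.1024]
eef_rot: [0.25, 3.131, 0.0]
wrist_force: [0.2, 0.5, 0.1]
width: -0.0
grasp_force: 0.0
```

Emit:
drive_tool([
  {"slide":[-0.001,0,0],"twist":[0,0,0]},
  {"slide":[-0.0005,0,0],"twist":[0,0,0]},
  {"slide":[0,0,0],"twist":[0,0,0]},
])

```text
clock: 39.58
eef_pos: [0.5348, -0.1544, 0.1025]
eef_rot: [0.25, 3.131, -0.0]
wrist_force: [0.1, 0.9, -0.2]
width: 0.0001
grasp_force: 0.0
```

```bash
cat >> h.py <<'E'
def tip():
    arm.grab_frame("scene");rel()
    for m in arm.mark_of("scene","handle_a_tip"): print(m["centre"],m["p"])
E
python3 -c "from h import *;tip()"
```

```text
t 39.62 panel xy mm -6.33 0.1 z 102.4 F 0.41 0.71 -0.18 toolx.EX -1.0 toolz [ 1.e-04 -0.e+00 -1.e+00] w -0.00042853316857370186
[225.5, 241.8] 0.58
```

Emit:
drive_tool([
  {"slide":[-0.001,0,0],"twist":[0,0,0]},
  {"slide":[-0.001,0,0],"twist":[0,0,0]},
  {"slide":[0,0,0],"twist":[0,0,0]},
])

```text
clock: 40.05
eef_pos: [0.5368, -0.1547, 0.1024]
eef_rot: [0.25, 3.132, -0.0]
wrist_force: [0.8, -0.1, -0.5]
width: 0.0001
grasp_force: 0.0
```

Emit:
drive_tool([
  {"slide":[-0.001,0,0],"twist":[0,0,0]},
  {"slide":[-0.001,0,0],"twist":[0,0,0]},
  {"slide":[0,0,0],"twist":[0,0,0]},
])

```text
clock: 40.42
eef_pos: [0.5388, -0.155, 0.1024]
eef_rot: [0.25, 3.132, -0.0]
wrist_force: [-0.3, 0.3, 0.2]
width: -0.0
grasp_force: 0.0
```

```bash
python3 -c "from h import *;tip()"
```

```text
t 40.48 panel xy mm -2.34 0.1 z 102.4 F 0.27 -0.08 -0.62 toolx.EX -1.0 toolz [ 0.  0. -1.] w -0.00015694226701146128
[231.7, 237.0] 0.62
[216.5, 223.7] 0.24
```

Emit:
drive_tool([
  {"slide":[-0.001,0,0],"twist":[0,0,0]},
  {"slide":[-0.001,0,0],"twist":[0,0,0]},
  {"slide":[-0.001,0,0],"twist":[0,0,0]},
  {"slide":[0,0,0],"twist":[0,0,0]},
])

```text
clock: 41.02
eef_pos: [0.5417, -0.1555, 0.1024]
eef_rot: [0.25, 3.132, -0.0]
wrist_force: [-0.5, -0.6, -0.6]
width: -0.0
grasp_force: 0.0
```

Emit:
drive_tool([
  {"slide":[-0.001,0,0],"twist":[0,0,0]},
  {"slide":[-0.001,0,0],"twist":[0,0,0]},
  {"slide":[-0.001,0,0],"twist":[0,0,0]},
  {"slide":[0,0,0],"twist":[0,0,0]},
])

```text
clock: 41.52
eef_pos: [0.5447, -0.156, 0.1024]
eef_rot: [0.25, 3.132, 0.0]
wrist_force: [-0.5, -0.4, 0.3]
width: -0.0001
grasp_force: 0.0
```

Now at xp ≈ +3.6 mm without resistance. I retract, lift clear and check.

Emit:
drive_tool([
  {"slide":[0.01,0,0],"twist":[0,0,0]},
  {"slide":[0.015,0,0],"twist":[0,0,0]},
  {"slide":[0.01,0,-0.02],"twist":[0,0,0]},
  {"slide":[0,0,-0.04],"twist":[0,0,0]},
  {"slide":[0,0,-0.05],"twist":[0,0,0]},
  {"slide":[0,0,-0.05],"twist":[0,0,0]},
  {"slide":[0,0,0],"twist":[0,0,0]},
  {"slide":[0,0,0],"twist":[0,0,0]},
])

```text
clock: 42.52
eef_pos: [0.5089, -0.1501, 0.262]
eef_rot: [-0.25, -3.131, -0.0]
wrist_force: [-0.4, -0.2, -1.2]
width: 0.0
grasp_force: 0.0
```

Run:
```python
from h import *
tip()
for m in arm.mark_of("scene","spanner")[:1]: print("spanner",at_z("scene",m["centre"],0),m["p"])
print([tuple(np.round(proj("scene",[*(C+EX*.06*np.sin(t)),.066+.06*np.cos(t)]),1)) for t in(.4,.5,.6)])
# tip of breaker_b for comparison of the offset
print(np.round(proj("scene",[*(C+EY*.058+EX*.06*np.sin(.6)),.066+.06*np.cos(.6)]),1))
# patch comparison: does middle handle look like breaker_b's (on)?
im=arm.grab_frame("scene");dark=(im.max(2)<45)
def mid(y): r,c=proj("scene",[*(C+EY*y),.066]);return int(round(r)),int(round(c))
for y in(.058,0,-.058):
    r,c=mid(y);w=dark[r-26:r+14,c-16:c+14];q=np.argwhere(w);print(y,(r,c),w.sum(),q[:,0].min()-26,q[:,1].min()-16)
    print("\n".join("".join("#" if v else "." for v in row) for row in w[4:]))
```

```text
t 42.58 panel xy mm -32.96 0.38 z 261.0 F -0.01 -0.66 -0.67 toolx.EX -1.0 toolz [-0.0024  0.001  -1.    ] w -0.000493831142915676
[230.8, 240.2] 0.59
spanner [0.49112576 0.05231431 0.        ] 0.73
[(np.float64(226.2), np.float64(242.5)), (np.float64(228.7), np.float64(241.0)), (np.float64(231.2), np.float64(239.5))]
[243.6 261.9]
0.058 (248, 273) 53 -15 -16
..............................
..............................
..............................
..............................
..............................
..............................
..............................
.#............................
#.............................
..............................
..............................
..............................
..............................
..............................
..............................
....#.........................
...#..........................
...#.........#................
..##......#...................
.......................#......
.....#......#........##.......
.......##.#...#......#........
........####....#...#.........
........###.#...#..#......
[... 1962 characters left out ...]
...##..#.##.......
...............##.##.##.......
...............##....##.......
..............###.#..##.......
.............####....#........
.................##..#........
......................#.......
...........#.........#........
..........###.......#.........
.#........##.#.....#..........
.#........####....#...........
##..........######............
...............##.............
...............#........###...
............................#.
.......................#......
........................#.....
.........................#....
...........................#..
.............................#
..............................
..............................
..............................
```

The tripped handle's tip reads +0.6 and looks the same as breaker_b's, while breaker_c is still off. The spanner lies where it was put.

```bash
python3 -c "
from bench import arm
print(arm.close_job())"
```

```text
the job is handed in; nothing more can be done
None
```

The spanner is flat on the bare deck clear of the siding, the tripped breaker was clicked off to its stop and thrown fully on, and the job is handed in; the result wasn't reported back.

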